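# Load the transformer, then hold the index plunger out

### The arm

A 6-joint arm with a two-finger parallel gripper is mounted at the origin on the work surface. World frame = base frame: x ahead of the robot, y to its left, z up, the work surface at z = 0. Lengths are in mm, angles in degrees, forces in N, time in s.
With the tool pointing down it reaches from about 350 to 850 mm from the base axis. Payload 8.1 kg.
Tool frame: the origin (TCP) lies on the centre line of the jaws, within the pads' length; the fingertips stand 8 mm ahead of it and the grasp point (between the pads) lies 11 mm behind it; x points along the fingers, z is the direction in which the jaws open and shut, and the axes are right-handed (so a half turn about x gives the same grasp; the last joint's range is limited). The gripper opens to 85 mm and grips with 20 to 120 N. Pads are 22 mm wide; open, the fingers measure 114 mm over their backs; the gripper's body (76 mm by 85 mm) begins 54 mm behind the grasp point. The pads swing forward as they close: fully open they stand 13 mm farther back than shut.
Start: joints at [58.763, 7.471, 85.268, -0, 87.261, -4.893], TCP at [266.242, 537.699, 239.292] pointing down, gripper open.
Joint ranges: [-169.43, 169.43], [-51.17, 129.36], [1.28, 143.12], [-76.62, 256.62], [0, 156.53], [-152.29, 152.29]. Speed limits (degrees/s): [136.94, 136.94, 159.86, 180, 180, 180].

### API

Orientations are given as [roll, pitch, yaw] about the fixed x, y, z axes, in that order (R = Rz(yaw) Ry(pitch) Rx(roll)).
In Python, from bench import r, vision, order gives the robot as it stands. The module is installed in compiled form; this text tells all that it offers.
- The arm moves only by the shell command python3 -m jog 'ROWS' [FORCE]. ROWS is JSON, a list of rows, each a list of 3 entries, a list of its own where there are three numbers: the shift along the world's x, y, z in m, then the turn, a rotation vector about the world's x, y, z in rad, then the opening, from -1 (shut) to 1 (fully open). A call has 1 to 5 rows; each row is the pose to reach, as a shift and turn from the pose commanded when the call began; what a row does not reach only later rows make up. A row lasts 1/12 s, in which the tool goes at most 41.7 mm and 7.16 degrees, less where a joint would pass 70% of its speed; a pose out of reach is approached as far as the arm can. A call with a gripper value outside its range is refused whole. The fingers move at their own pace and stop on an object; FORCE is the grip in N (left out, the last holds). Time passes only in rows, so rows that repeat a pose let the fingers close. It gives the time, the measured TCP pose, the force and the opening at its end, in the units of the state.
- r.sense(): the state, without advancing time (a new reading comes with each control period).
- vision.snapshot(name): name is "scene" or "side" or "wrist"; returns the picture (480x640x3 uint8, red, green, blue); there is no depth.
- vision.camera_model(name): a dict with "fov_y" (degrees; the focal length in pixels is half the picture's height over the tangent of half this angle, whatever the lens; pixels are square), "cx", "cy" (the principal point, pixels), "world_to_cam" (4x4, takes a point from world to camera coordinates). Camera axes: x right, y down, z forward; pixel columns grow to the right and rows downward; lengths in mm; the calibration is good to about 2 mm. A picture is of the moment at which its call begins: read the wrist's pose just before it. camera_model takes no time and is no camera call; for the wrist camera it gives the pose at the moment of the call.
- order.hand_in(): hands the job in, once; it reports no verdict.
The state is a dict: "time": time; "joint_pos": joint angles; "qd": joint speeds; "joint_efforts": joint torques, N m; "tool_pos": TCP position; "tcp_rot": TCP orientation; "ft_force": force on the tool from outside, world axes, zero at the start; "wrist_torque": the same for the moment, N m; "finger_gap": finger opening in mm.
Only numpy, scipy, OpenCV 4.12 (cv2) and the standard library are available. Lean on these libraries where they do the work, as an engineer would, in place of code of your own. Each camera call takes 0.05 s, during which the arm holds its last target.

### The job

Load the board on the indexing turntable: set the small copper-wound transformer down upright on the board, midway between the two black capacitor cans and in line with them, its long side running along the line from can to can (do not drop it). Then take the knob of the turntable's sprung index plunger, pull it straight up as far as it goes so that the pin is clear of its seat hole, and finish while still holding it fully up, so that a colleague can turn the table. Leave the relay, the solder spool and the sponge tin where they are.

Things in the scene. Friction and masses are not known exactly. Their poses are not given: they have to be found in the camera images.
- fixture: Fixed indexing fixture: aluminium base 200 (x) x 240 (y, -135 to +105) x 12 mm, origin on the bench under the turntable's centre, z up. Steel disc, radius 98, top at z 30, bearing a green circuit board 84 x 120 x 4 mm (top at z 34). A bracket 44 mm wide (y -130 to -68, top at z 55) overhangs the rim and carries the vertical index plunger, its axis at (0, -85).
- slot (a point): Point on the board's top midway between the two black capacitor cans, at (0, 12, 34) mm in the fixture's frame. Fixture's axes: y runs from can to can, z up. The cans (diameter 22, 28 tall) stand 45 mm from it along +y and -y, 68 mm clear between them. Other parts on the board are at most 5 mm tall, near its corners.
- transformer: Loose small transformer: dark core with a copper winding between its two end cheeks, on a black foot. 44 (x, long side) x 30 (y) x 34 mm tall (z), mass roughly 0.15 kg. Origin at the centre of its underside, z up. Grip it across its 30 mm width.
- pull_knob (a point): Black ribbed pull knob of the index plunger: upright cylinder, diameter 24, 32 mm tall. This point is the centre of its underside, z up; with the pin seated it is at (0, -85, 67) mm in the fixture's frame, 2 mm above a threaded collar (diameter 20). Moves only straight up and down with the plunger.
- plunger (a joint): Lift of the index plunger in m: 0 = pin seated in its hole in the disc, 0.020 = fully back against its stop. The pin leaves the hole at 0.012. A spring pushes it down all the time: about 6 N at 0, rising to about 12 N at 0.020, so it snaps back when let go.
- relay: Bystander: loose grey relay, 28 x 28 x 25 mm tall. Origin at the centre of its underside.
- spool: Bystander: solder spool lying flat, white flanges diameter 60, 38 mm tall. Origin at the centre of its underside.
- sponge_tin: Bystander: round black sponge tin with a yellow sponge, diameter 80, 30 mm tall. Origin at the centre of its underside.
Things that resemble listed ones, but are neither listed nor needed, are in the scene too. Of the things that look like the transformer, the smallest one is meant.

How it is judged:
By the outcome, as a careful person would: the job done as asked, in the order asked, and still so for the second after the job is handed in, while the arm keeps its last pose, push and grip.
It also fails if it takes over 42 s, if anything falls off the work surface, if the arm or the gripper's body presses on something with over 40 N, if the wrist force passes 120 N, or if a joint passes its speed limit or range.

## Working session

There is one attempt and no reset: what is moved stays moved. The work goes in short steps, Python scripts to look and compute and a shell command to move; the robot and the scene stay as the last step left them, time stands still between calls to the robot, and variables do not carry over. Pictures are saved under pics/ and viewed, and the job is handed in when it is done.

```bash
mkdir -p pics
python3 - <<'E'
from bench import r, vision, order
import cv2,json
s=r.sense(); print(s)
for n in ["scene","side","wrist"]:
    m=vision.camera_model(n); print(n,m["fov_y"],m["cx"],m["cy"],m["world_to_cam"])
    cv2.imwrite(f"pics/{n}0.png",vision.snapshot(n)[:,:,::-1])
E
```

```text
{'time': 0.0, 'joint_pos': array([ 5.87622916e+01,  7.51617488e+00,  8.53313392e+01,  1.31296983e-03,
        8.72626993e+01, -4.89317800e+00]), 'qd': array([-0.14134944, -0.05412607, -0.02836159, -0.01051084, -0.15922018,
        0.06622394]), 'joint_efforts': array([ 2.15331987e-03, -5.69375753e+01, -5.00570655e+01, -3.74956908e-04,
        1.47185469e-02, -9.84151939e-05]), 'tool_pos': array([265.943994  , 537.21923033, 238.21357458]), 'tcp_rot': array([ 174.42513286,   89.88977884, -121.91946153]), 'ft_force': array([0.43124378, 0.1131974 , 0.06020371]), 'wrist_torque': array([ 0.03646908,  0.00770842, -0.00135556]), 'finger_gap': 85.35681230271543}
scene 42.6314951400466 317.9649218509074 234.12986900422615 [[-7.86259373e-01  6.17888393e-01  3.18328008e-03  3.99023354e+02]
 [ 4.45958375e-01  5.71030280e-01 -6.89235480e-01 -1.43455033e+02]
 [-4.27688352e-01 -5.40498245e-01 -7.24530414e-01  1.53073203e+03]
 [ 0.00000000e+00  0.00000000e+00  0.00000000e+00  1.00000000e+00]]
side 47.00393024286592 323.38407853153944 240.0220225864056 [[ 9.90852628e-01 -1.33993009e-01  1.60294476e-02 -4.82949936e+02]
 [-5.23653934e-02 -4.91243112e-01 -8.69446991e-01  7.45056952e+01]
 [ 1.24374174e-01  8.60654448e-01 -4.93766125e-01  1.21630783e+03]
 [ 0.00000000e+00  0.00000000e+00  0.00000000e+00  1.00000000e+00]]
wrist 65.03540127963392 321.6872890511059 242.4164334424508 [[ 4.43849165e-01  8.96101343e-01 -5.48575624e-04 -5.99151671e+02]
 [ 8.53756341e-01 -4.22689084e-01  3.04029683e-01 -3.87026238e+01]
 [ 2.72209530e-01 -1.35411671e-01 -9.52662401e-01  3.79078879e+02]
 [ 0.00000000e+00  0.00000000e+00  0.00000000e+00  1.00000000e+00]]
```

View pics/scene0.png

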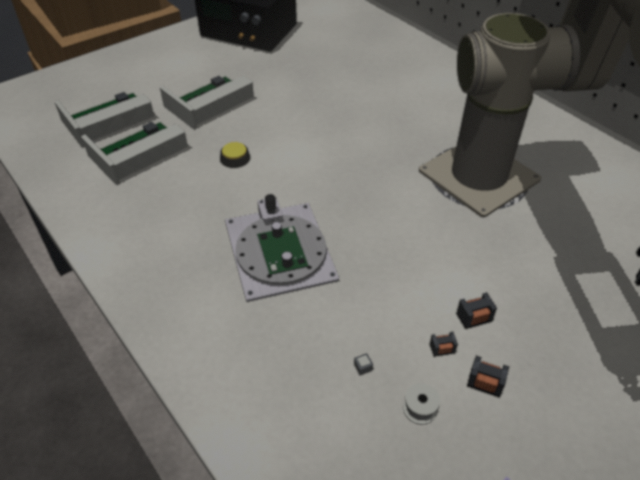

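View pics/side0.png

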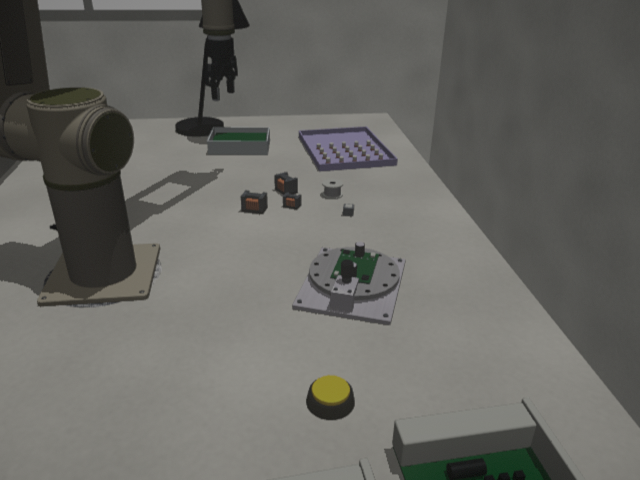

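View pics/wrist0.png

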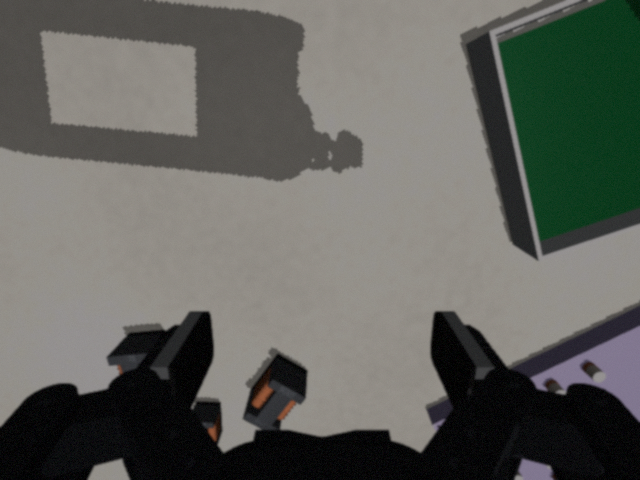

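The wanted transformer, the smallest, is at scene (444,344) and side (292,200). The fixture is near scene (283,250) and its knob at (270,203). I'll enlarge both.

Run:
```python
import cv2,numpy as np
a=cv2.imread("pics/scene0.png");b=cv2.imread("pics/side0.png")
R=lambda im,x,y,w,h,f:cv2.resize(im[y:y+h,x:x+w],None,fx=f,fy=f,interpolation=cv2.INTER_CUBIC)
p=R(a,215,185,130,120,6); cv2.imwrite("pics/c1.png",R(a,215,185,130,100,6)[:600,:790])
cv2.imwrite("pics/c2.png",R(b,285,230,130,98,6))
cv2.imwrite("pics/c3.png",np.hstack([R(a,410,280,110,120,3.6),R(b,230,165,110,120,3.6)]))
```

```text
(no output)
```

View pics/c1.png

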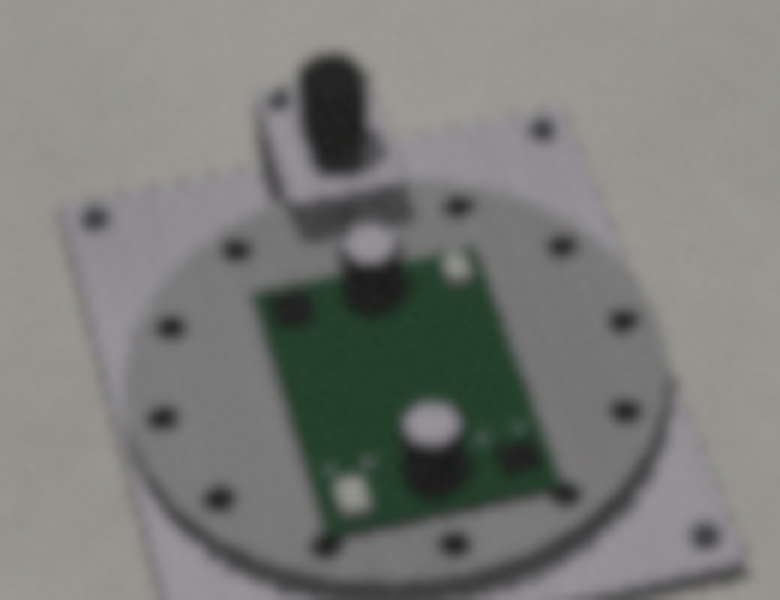

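View pics/c2.png

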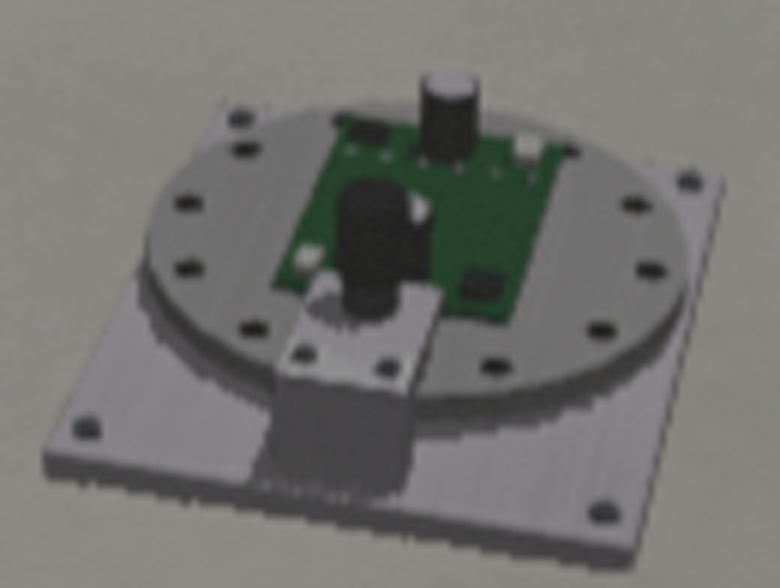

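View pics/c3.png

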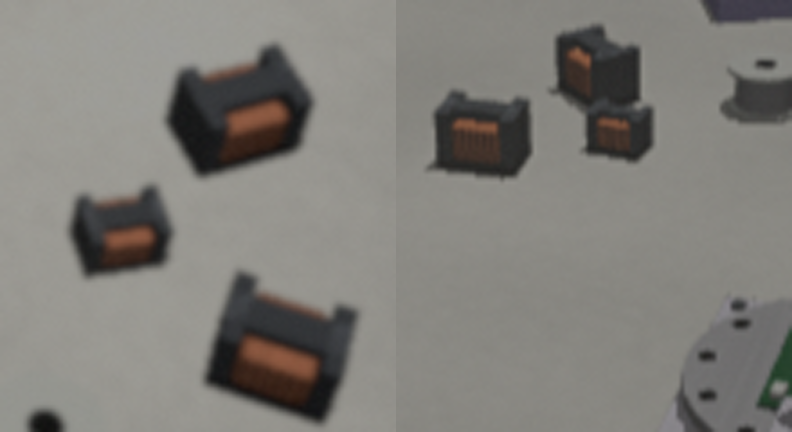

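```bash
cat > h.py <<'E'
import numpy as np
from bench import r, vision
from scipy.optimize import least_squares
def proj(m,P):
    P=np.atleast_2d(P); W=np.array(m["world_to_cam"]); c=P@W[:3,:3].T+W[:3,3]
    f=240/np.tan(np.radians(m["fov_y"]/2)); return np.c_[f*c[:,0]/c[:,2]+m["cx"],f*c[:,1]/c[:,2]+m["cy"]]
def ray(m,u,v,z):
    W=np.array(m["world_to_cam"]); f=240/np.tan(np.radians(m["fov_y"]/2))
    d=W[:3,:3].T@np.array([(u-m["cx"])/f,(v-m["cy"])/f,1]); o=-W[:3,:3].T@W[:3,3]
    return o+d*(z-o[2])/d[2]
def fixp(p,L):
    L=np.atleast_2d(L);c,s=np.cos(p[2]),np.sin(p[2])
    return np.c_[p[0]+c*L[:,0]-s*L[:,1],p[1]+s*L[:,0]+c*L[:,1],L[:,2]]
E
python3 - <<'E'
from h import *
sc,sd=vision.camera_model("scene"),vision.camera_model("side")
A=[((371,242),(0,-33,62)),((432,424),(0,57,62)),((332,72),(0,-85,99)),((58,207),(100,-135,12)),((562,112),(-100,-135,12)),((745,565),(-100,105,12))]
B=[((45,455),(-100,-135,12)),((637,550),(100,-135,12)),((722,180),(100,105,12)),((228,100),(-100,105,12)),((449,84),(0,57,62)),((378,198),(0,-85,99))]
La=np.array([x[1] for x in A],float);Ia=np.array([x[0] for x in A])/6+[215,185]-.4
Lb=np.array([x[1] for x in B],float);Ib=np.array([x[0] for x in B])/6+[285,230]-.4
f=lambda p:np.r_[(proj(sc,fixp(p,La))-Ia).ravel(),(proj(sd,fixp(p,Lb))-Ib).ravel()]
for y0 in (0,2,4):
    o=least_squares(f,[500,0,y0],loss="soft_l1",x_scale=[10,10,.1]);print(o.cost,o.x,np.degrees(o.x[2]))
    if o.cost<60: print(f(o.x).reshape(-1,2).round(1));b=o.x
print("slot",fixp(b,[0,12,34]),"knob",fixp(b,[0,-85,67]))
for n,m,u,v in(("sc",sc,444,345),("sd",sd,292,200)):print(n,ray(m,u,v,17))
for n,m,u,v in(("big1",sc,477,311),("big2",sc,488,377),("relay",sc,364,363),("spool",sc,422,403),("tin",sc,235,153)):print(n,ray(m,u,v,17).round())
E
```

```text
3.696839493626471 [ 5.41731117e+02 -8.85608978e+01 -3.83870266e-01] -21.994146107009033
[[-0.6  0.8]
 [-0.5  0.5]
 [-0.5  0.6]
 [-0.3 -0.2]
 [-0.1 -0.9]
 [ 0.1 -0.5]
 [-0.8 -0.8]
 [-0.4 -0.1]
 [ 0.5 -0.9]
 [-1.4  0.4]
 [ 0.3  0.3]
 [-0.7 -0.3]]
3.6968394936262743 [ 5.41731117e+02 -8.85608977e+01 -3.83870266e-01] -21.994146097468498
[[-0.6  0.8]
 [-0.5  0.5]
 [-0.5  0.6]
 [-0.3 -0.2]
 [-0.1 -0.9]
 [ 0.1 -0.5]
 [-0.8 -0.8]
 [-0.4 -0.1]
 [ 0.5 -0.9]
 [-1.4  0.4]
 [ 0.3  0.3]
 [-0.7 -0.3]]
3.696839493626433 [541.73111735 -88.56089776   5.89931504] 338.0058538494088
[[-0.6  0.8]
 [-0.5  0.5]
 [-0.5  0.6]
 [-0.3 -0.2]
 [-0.1 -0.9]
 [ 0.1 -0.5]
 [-0.8 -0.8]
 [-0.4 -0.1]
 [ 0.5 -0.9]
 [-1.4  0.4]
 [ 0.3  0.3]
 [-0.7 -0.3]]
slot [[546.22525969 -77.43423228  34.        ]] knob [[ 509.89760907 -167.3747782    67.        ]]
sc [437.76853507 299.04700392  17.        ]
sd [440.33631931 299.02245554  17.        ]
big1 [328. 284.  17.]
big2 [425. 397.  17.]
relay [584. 235.  17.]
spool [556. 359.  17.]
tin [ 437. -431.   17.]
```

Run:
```python
from h import *
from scipy.spatial.transform import Rotation as Ro
s=r.sense();R=Ro.from_euler("xyz",s["tcp_rot"],degrees=True).as_matrix();print(R.round(3),s["tool_pos"])
m=vision.camera_model("wrist");W=np.array(m["world_to_cam"]);o=-W[:3,:3].T@W[:3,3]
print("cam",o,"in tool",R.T@(o-s["tool_pos"]),"looks at",ray(m,320,240,17), "pt300",ray(m,320,180,17))
print(proj(m,[[439,299,17],s["tool_pos"]-[0,0,0]]))
sc,sd=vision.camera_model("scene"),vision.camera_model("side")
g=lambda px,py:(410+px/3.6,280+py/3.6); k=lambda px,py:(230+(px-396)/3.6,165+py/3.6)
for a,b,m,q,z in(((88,273),(170,263),sc,g,0),((82,195),(150,190),sc,g,34),((588,152),(637,160),sd,k,0),((88,273),(72,237),sc,g,0),((637,160),(652,140),sd,k,0)):
    A=ray(m,*q(*a),z);B=ray(m,*q(*b),z);d=B-A;print(A.round(),B.round(),np.hypot(*d[:2]),np.degrees(np.arctan2(d[1],d[0])))
```

```text
[[-0.001 -0.896  0.444]
 [-0.001  0.444  0.896]
 [-1.     0.    -0.001]] [266.02786579 537.34857343 238.47092923]
cam [195.807373   571.90715905 372.70384258] in tool [-134.22438147   78.27742631   -0.38525896] looks at [294.49779142 521.0360987   17.        ] pt300 [241.47995751 547.38645253  17.        ]
[[205.42372823 425.40481542]
 [322.28682116 326.17421061]]
[460. 299.   0.] [421. 321.   0.] 44.87060884049962 149.8635862141168
[447. 275.  34.] [417. 295.  34.] 36.45807769295861 146.92453317952547
[416. 291.  -0.] [452. 274.   0.] 39.96367689337801 -25.920781325462347
[460. 299.   0.] [450. 277.   0.] 23.130874796573696 -113.99624426215254
[452. 274.   0.] [466. 307.   0.] 36.51778296636937 66.15868634711033
```

```bash
python3 -m jog '[[[0.1,-0.125,-0.03],[0,0,0],1],[[0.1,-0.125,-0.03],[0,0,0],1],[[0.1,-0.125,-0.03],[0,0,0],1],[[0.1,-0.125,-0.03],[0,0,0],1],[[0.1,-0.125,-0.03],[0,0,0],1]]'; python3 -m jog '[[[0.1,-0.126,-0.028],[0,0,0],1],[[0.1,-0.126,-0.028],[0,0,0],1],[[0.1,-0.126,-0.028],[0,0,0],1],[[0.1,-0.126,-0.028],[0,0,0],1],[[0.1,-0.126,-0.028],[0,0,0],1]]'
python3 -m jog '[[[0,0,0],[0,0,0],1],[[0,0,0],[0,0,0],1]]'
python3 - <<'E'
from h import *
import cv2,pickle
m=vision.camera_model("wrist");s=r.sense();im=vision.snapshot("wrist");cv2.imwrite("pics/w1.png",im[:,:,::-1]);pickle.dump((m,s),open("w1.pkl","wb"));print(s["tool_pos"],s["time"],s["ft_force"])
E
```

```text
time: 0.57
tool_pos: [369.2, 407.3, 207.1]
tcp_rot: [-160.8, 89.8, -97.4]
ft_force: [-1.6, -0.4, 0.5]
finger_gap: 85.5
time: 0.98
tool_pos: [468.8, 281.5, 179.6]
tcp_rot: [-165.1, 89.8, -101.7]
ft_force: [0.1, 0.4, -0.3]
finger_gap: 85.3
time: 1.15
tool_pos: [466.0, 287.0, 181.2]
tcp_rot: [94.6, 90.0, 158.2]
ft_force: [0.3, 0.1, 0.2]
finger_gap: 85.2
[465.99230458 286.97713332 181.18447031] 1.15 [0.30959042 0.05567178 0.19030521]
```

View pics/w1.png

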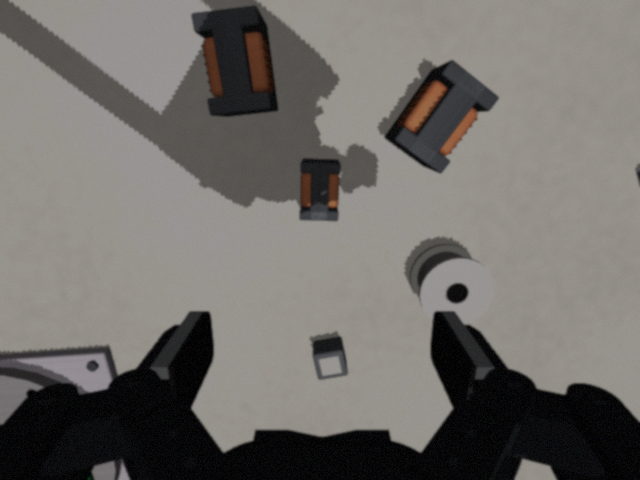

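The smallest transformer is at wrist pixel (320,190). Its long side is close to vertical in the picture, and the jaws close horizontally, so the alignment is nearly right. I'll refine that.

Run:
```python
import cv2
a=cv2.imread("pics/w1.png");cv2.imwrite("pics/w1c.png",cv2.resize(a[145:235,270:370],None,fx=6.5,fy=6.5,interpolation=cv2.INTER_CUBIC))
```

```text
(no output)
```

View pics/w1c.png

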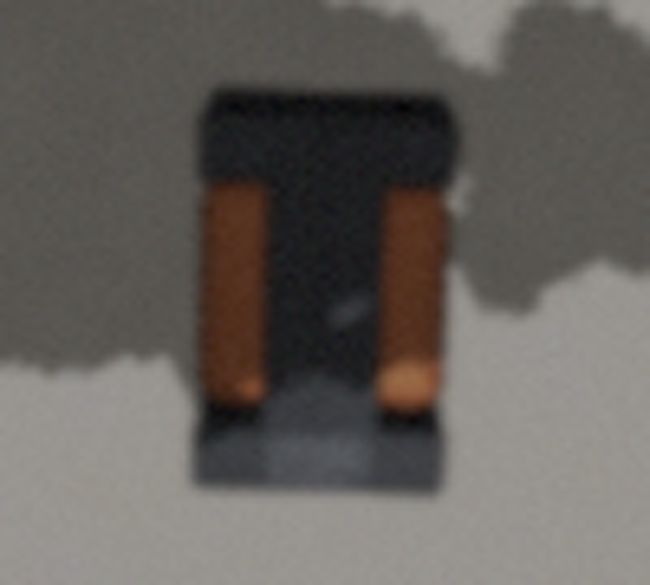

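Run:
```python
from h import *
import pickle
from scipy.spatial.transform import Rotation as Ro
m,s=pickle.load(open("w1.pkl","rb"))
I=np.array([(200,130),(458,130),(440,490),(195,487),(212,95),(445,95)])/6.5+[270,145]-.42
R=Ro.from_euler("xyz",s["tcp_rot"],degrees=True).as_matrix();print(R.round(3))
L=np.array([(22,15,34),(22,-15,34),(-22,-15,34),(-22,15,34),(22,15,0),(22,-15,0)],float)
for sg in (1,-1):
    Ls=L*[1,sg,1]
    for y0 in(150,-30):
        o=least_squares(lambda p:(proj(m,fixp(p,Ls))-I).ravel(),[439,299,np.radians(y0)],x_scale=[10,10,.1]);print(sg,o.cost,o.x[:2],np.degrees(o.x[2]))
        if o.cost<20:print((proj(m,fixp(o.x,Ls))-I).round(1))
# fixture corner check too: base corner near (107,348)
print(proj(m,fixp([541.7,-88.6,np.radians(-22)],[[-100,105,12],[100,105,12],[-87,92,12]])))
```

```text
[[-0.001 -0.896  0.445]
 [ 0.     0.445  0.896]
 [-1.     0.001 -0.   ]]
1 5.533709008764181 [440.42066094 297.60360406] 152.32484073255108
[[-0.8 -1.7]
 [ 0.3 -0.8]
 [ 0.9  1.8]
 [-0.3  1.4]
 [-0.4 -0.6]
 [ 0.3  0.3]]
1 5.533709008750821 [440.42066119 297.60360454] -207.67515470399223
[[-0.8 -1.7]
 [ 0.3 -0.8]
 [ 0.9  1.8]
 [-0.3  1.4]
 [-0.4 -0.6]
 [ 0.3  0.3]]
-1 4397.890297061546 [440.71708001 297.19850237] 150.18599618042856
-1 4397.890302618351 [440.71823524 297.20050379] -209.7931007722411
[[101.23028467 353.41757379]
 [147.66869967 510.82629883]
 [ 91.1780323  366.1905583 ]]
```

```bash
python3 -m jog '[[[-0.0255,0.0105,-0.03],[0,0,-0.023],1],[[-0.0255,0.0105,-0.07],[0,0,-0.023],1],[[-0.0255,0.0105,-0.105],[0,0,-0.023],1],[[-0.0255,0.0105,-0.13],[0,0,-0.023],1],[[-0.0255,0.0105,-0.15],[0,0,-0.023],1]]'; python3 -m jog '[[[0,0,-0.01],[0,0,0],1],[[0,0,-0.0185],[0,0,0],1],[[0,0,-0.0185],[0,0,0],1],[[0,0,-0.0185],[0,0,0],1]]'
python3 - <<'E'
from h import *
import cv2,pickle
m=vision.camera_model("wrist");s=r.sense();im=vision.snapshot("wrist");cv2.imwrite("pics/w2.png",im[:,:,::-1]);print(s["tool_pos"],s["time"],s["ft_force"])
E
```

```text
time: 1.62
tool_pos: [438.2, 298.2, 28.8]
tcp_rot: [139.9, 89.9, -157.6]
ft_force: [-1.1, 0.3, -0.6]
finger_gap: 85.3
time: 1.95
tool_pos: [441.1, 298.0, 13.7]
tcp_rot: [-32.2, 89.9, 30.2]
ft_force: [0.7, -0.4, -0.0]
finger_gap: 85.6
[441.07411761 297.99639824  13.67909243] 1.95 [ 0.74043409 -0.43085346 -0.0259008 ]
```

View pics/w2.png

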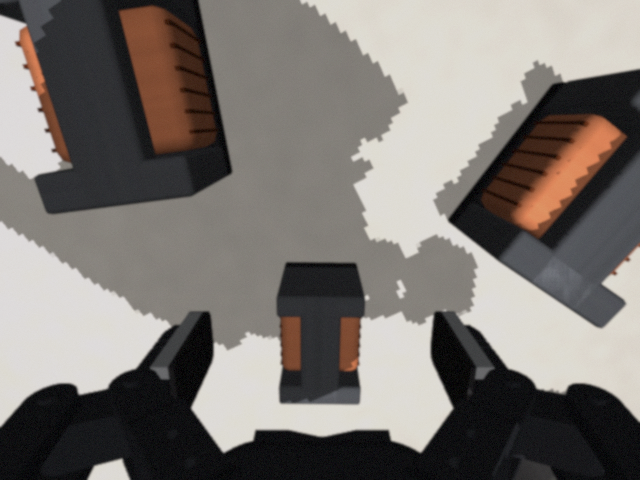

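The transformer is centred between the jaws at (320,335). Closing.

```bash
python3 -m jog '[[[0,0,0],[0,0,0],-1],[[0,0,0],[0,0,0],-1],[[0,0,0],[0,0,0],-1],[[0,0,0],[0,0,0],-1],[[0,0,0],[0,0,0],-1]]' 50;python3 -m jog '[[[0,0,0],[0,0,0],-1],[[0,0,0],[0,0,0],-1],[[0,0,0],[0,0,0],-1],[[0,0,0],[0,0,0],-1],[[0,0,0],[0,0,0],-1]]'
```

```text
time: 2.42
tool_pos: [441.3, 297.4, 13.5]
tcp_rot: [-33.4, 89.9, 29.0]
ft_force: [0.6, 0.5, -0.7]
finger_gap: 29.4
time: 2.83
tool_pos: [441.2, 297.4, 13.4]
tcp_rot: [-38.2, 89.9, 24.2]
ft_force: [0.6, -0.7, 6.1]
finger_gap: 29.4
```

```bash
python3 -m jog '[[[0,0,0.02],[0,0,0],-1],[[0,0,0.05],[0,0,0],-1],[[0,0,0.09],[0,0,0],-1],[[0,0,0.13],[0,0,0],-1],[[0,0,0.15],[0,0,0],-1]]'; python3 -m jog '[[[0,-0.03,0.02],[0,0,-0.12],-1],[[0.014,-0.07,0.04],[0,0,-0.24],-1],[[0.022,-0.105,0.05],[0,0,-0.36],-1],[[0.03,-0.14,0.055],[0,0,-0.48],-1],[[0.037,-0.17,0.06],[0,0,-0.6],-1]]';  python3 -m jog '[[[0.008,-0.04,0],[0,0,-0.12],-1],[[0.016,-0.08,0],[0,0,-0.24],-1],[[0.024,-0.12,0],[0,0,-0.36],-1],[[0.032,-0.16,0],[0,0,-0.48],-1],[[0.04,-0.2,0],[0,0,-0.6],-1]]';  python3 -m jog '[[[0.004,-0.03,0],[0,0,-0.12],-1],[[0.009,-0.052,0],[0,0,-0.24],-1],[[0.009,-0.052,0],[0,0,-0.271],-1],[[0.009,-0.052,0],[0,0,-0.271],-1],[[0.009,-0.052,0],[0,0,-0.271],-1]]'
python3 - <<'E'
from h import *
import cv2,pickle
m=vision.camera_model("wrist");s=r.sense();im=vision.snapshot("wrist");cv2.imwrite("pics/w3.png",im[:,:,::-1]);print(s["tool_pos"],s["time"],s["ft_force"],s["joint_pos"]);pickle.dump((m,s),open("w3.pkl","wb"))
from scipy.spatial.transform import Rotation as Ro
print(Ro.from_euler("xyz",s["tcp_rot"],degrees=True).as_matrix().round(3))
E
```

```text
time: 3.25
tool_pos: [442.1, 298.0, 167.6]
tcp_rot: [-33.7, 89.7, 28.6]
ft_force: [0.5, 0.1, -0.1]
finger_gap: 29.2
time: 3.67
tool_pos: [477.9, 125.0, 223.3]
tcp_rot: [-59.4, 90.0, -31.8]
ft_force: [-0.0, -0.5, -1.4]
finger_gap: 29.3
time: 4.08
tool_pos: [517.2, -74.7, 222.1]
tcp_rot: [168.2, 89.9, 161.4]
ft_force: [0.6, 1.2, -2.0]
finger_gap: 29.4
time: 4.5
tool_pos: [526.2, -124.7, 221.9]
tcp_rot: [172.1, 89.9, 150.2]
ft_force: [0.6, 0.3, -2.0]
finger_gap: 29.2
[ 526.23229149 -124.68589299  221.92512654] 4.5 [ 0.5701875   0.29251219 -1.9506131 ] [-1.87752170e+01 -1.11527262e+00  9.59901896e+01  1.93283175e-02
  8.52242473e+01  3.11040625e+00]
[[-0.002  0.373  0.928]
 [ 0.001  0.928 -0.373]
 [-1.     0.    -0.002]]
```

View pics/w3.png

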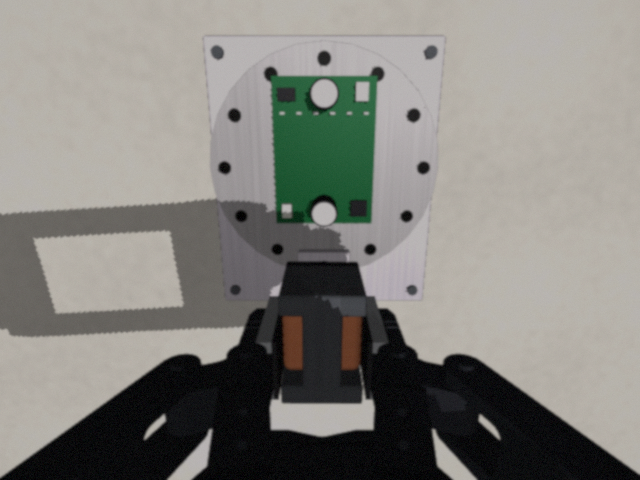

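The board and both cans show clearly: can tops at (324,93) and (324,213), base corners at (205,36) and (445,36). The transformer is held upright at (322,330). I'll zoom in and fit both.

Run:
```python
import cv2
a=cv2.imread("pics/w3.png");cv2.imwrite("pics/w3c.png",cv2.resize(a[30:230,200:450],None,fx=3,fy=3,interpolation=cv2.INTER_CUBIC))
cv2.imwrite("pics/w3d.png",cv2.resize(a[245:415,240:420],None,fx=3.5,fy=3.5,interpolation=cv2.INTER_CUBIC))
```

```text
(no output)
```

View pics/w3c.png

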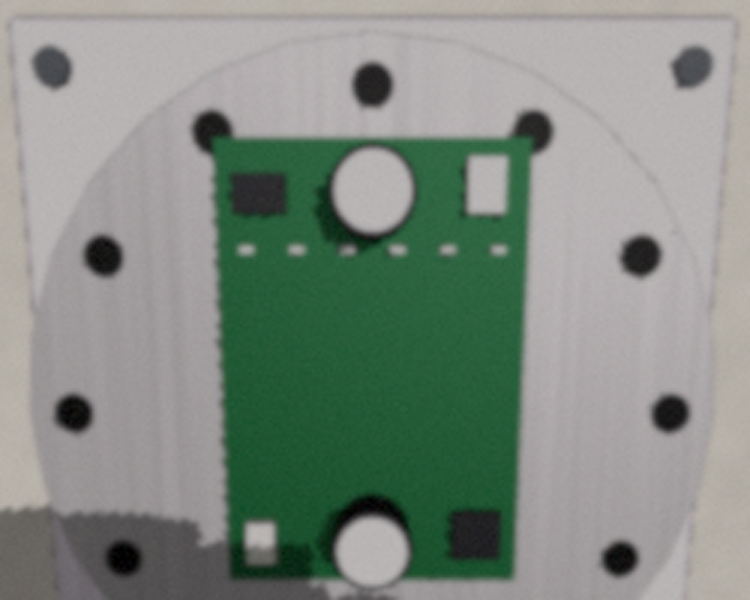

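View pics/w3d.png

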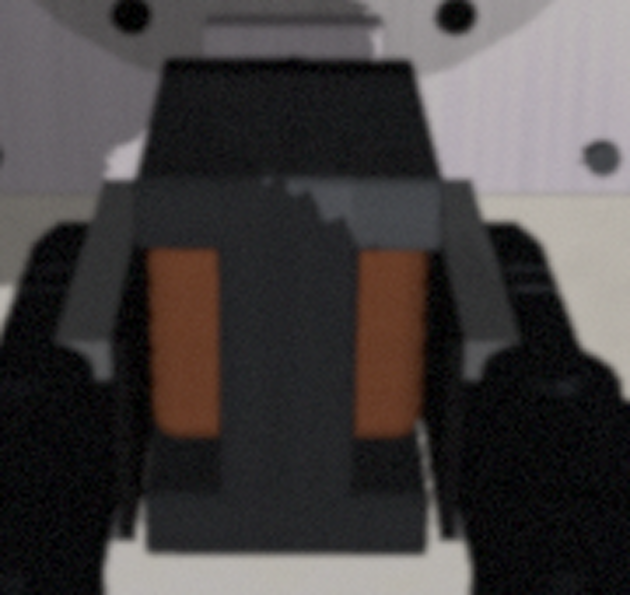

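Run:
```python
from h import *
import pickle
m,s=pickle.load(open("w3.pkl","rb"))
I=np.vstack([np.array([(12,18),(738,18),(372,190),(372,551)])/3+[200,30]-.33,[[424,300]]])
L=np.array([(-100,105,12),(100,105,12),(0,57,62),(0,-33,62),(100,-135,12)],float)
F=lambda p:(proj(m,fixp(p,L))-I).ravel()
o=least_squares(F,[541,-88,-.384],x_scale=[10,10,.1]);b=o.x
print(o.cost,b[:2],np.degrees(b[2]));print(F(b).reshape(-1,2).round(1))
slot=fixp(b,[0,12,34])[0];kn=fixp(b,[0,-85,67])[0];print("slot",slot,"knob",kn)
I2=np.array([(135,180),(442,182),(427,550),(147,550),(163,62),(412,62)])/3.5+[240,245]-.36
L2=np.array([(22,15,34),(22,-15,34),(-22,-15,34),(-22,15,34),(22,15,0),(22,-15,0)],float)
def G(q):
    P=fixp(q[:3],L2);P[:,2]+=q[3];return (proj(m,P)-I2).ravel()
t=s["tool_pos"]
o2=least_squares(G,[t[0],t[1],np.radians(68),t[2]-13],x_scale=[10,10,.1,10]);q=o2.x
print(o2.cost,q[:2],np.degrees(q[2]),q[3],"vs tool",q[:2]-t[:2],q[3]-t[2]);print(G(q).reshape(-1,2).round(1))
print("need shift",slot[0]-q[0],slot[1]-q[1],slot[2]-q[3],"yaw",np.degrees(b[2])+90-np.degrees(q[2]))
d=np.array([np.cos(q[2]),np.sin(q[2])]);print("offset along long",d@(q[:2]-t[:2]))
```

```text
4.975596682829507 [542.81682327 -87.31193744] -21.757469714474347
[[-2.  -0.4]
 [ 1.  -1.1]
 [ 0.8  0.4]
 [ 0.8  0.7]
 [-0.7  1.1]]
slot [547.26496556 -76.16680262  34.        ] knob [ 511.3091487  -166.25664242   67.        ]
1.270021081901735 [ 525.22498466 -125.95848887] 67.97405891953906 204.39394637492168 vs tool [-1.00730683 -1.27259588] -17.531180161255378
[[ 0.1  0.4]
 [-0.4  0. ]
 [-0.4  0.4]
 [ 0.4  0.2]
 [ 0.9 -0.7]
 [-0.5 -0.5]]
need shift 22.039980894896757 49.79168624642632 -170.39394637492168 yaw 0.26847136598658494
offset along long -1.5574809873216648
```

```bash
python3 -m jog '[[[0.013,0.03,0],[0,0,0.003],-1],[[0.0215,0.0495,-0.03],[0,0,0.003],-1],[[0.0215,0.0495,-0.07],[0,0,0.003],-1],[[0.0215,0.0495,-0.1],[0,0,0.003],-1],[[0.0215,0.0495,-0.125],[0,0,0.003],-1]]';python3 -m jog '[[[0,0,-0.02],[0,0,0],-1],[[0,0,-0.032],[0,0,0],-1],[[0,0,-0.036],[0,0,0],-1],[[0,0,-0.036],[0,0,0],-1],[[0,0,-0.036],[0,0,0],-1]]'
python3 - <<'E'
from h import *
import cv2,pickle
m=vision.camera_model("wrist");s=r.sense();im=vision.snapshot("wrist");cv2.imwrite("pics/w4.png",im[:,:,::-1]);print(s["tool_pos"],s["time"],s["ft_force"]);pickle.dump((m,s),open("w4.pkl","wb"))
for n in ("scene","side"):
  im=vision.snapshot(n)[:,:,::-1]; cv2.imwrite(f"pics/{n}4.png",im)
a=cv2.imread("pics/scene4.png");b=cv2.imread("pics/side4.png")
R=lambda im,x,y:cv2.resize(im[y:y+100,x:x+98],None,fx=4,fy=4,interpolation=cv2.INTER_CUBIC)
cv2.imwrite("pics/c4.png",cv2.hconcat([R(a,235,190),R(b,305,215)]))
E
```

```text
time: 4.97
tool_pos: [546.9, -73.2, 94.9]
tcp_rot: [-173.5, 89.8, 165.0]
ft_force: [-0.2, -0.0, -2.1]
finger_gap: 28.7
time: 5.38
tool_pos: [549.1, -75.2, 63.1]
tcp_rot: [9.3, 89.9, -12.5]
ft_force: [0.6, -0.5, -1.4]
finger_gap: 29.7
[549.11721274 -75.1725043   63.09735277] 5.3833 [ 0.56249901 -0.47907085 -1.44308871]
```

View pics/w4.png

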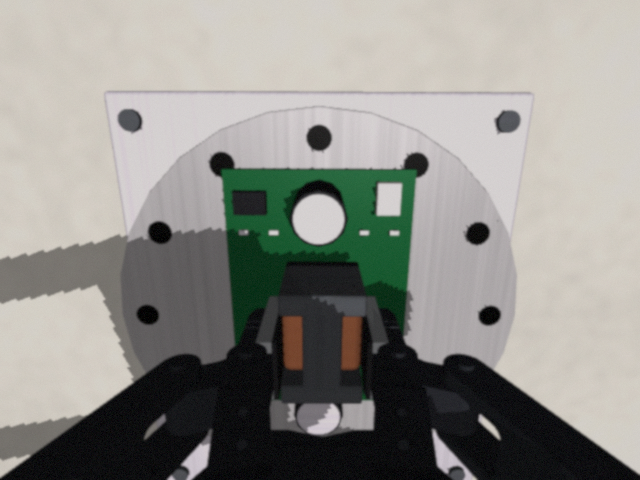

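View pics/c4.png

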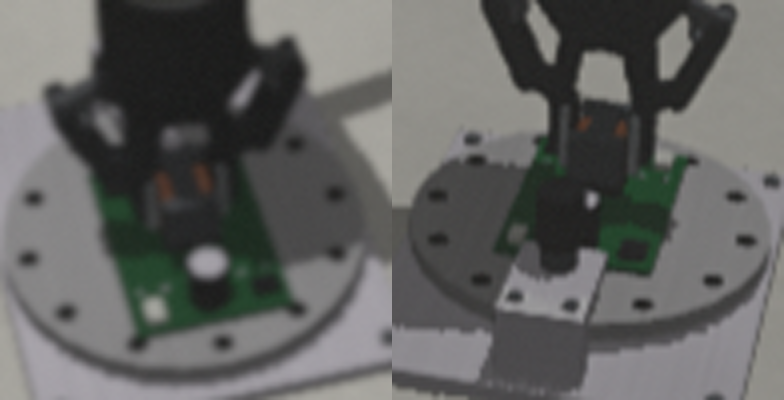

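Both cans are visible, at (319,219) and about (319,417), with the transformer between them at column 322. I'll make one more fit at this height.

Run:
```python
import cv2
a=cv2.imread("pics/w4.png");cv2.imwrite("pics/w4c.png",cv2.resize(a[180:440,215:425],None,fx=2.3*1,fy=2.3,interpolation=cv2.INTER_CUBIC))
```

```text
(no output)
```

View pics/w4c.png

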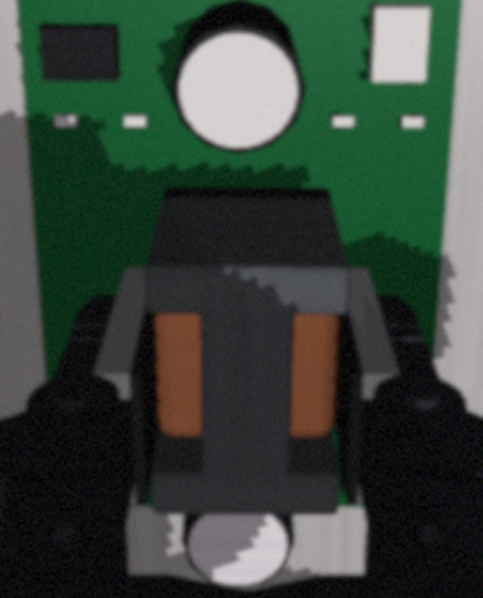

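Run:
```python
from h import *
import pickle
m,s=pickle.load(open("w4.pkl","rb"));t=s["tool_pos"]
u=lambda p:np.array(p)/2.3+[215,180]-.3
I=np.vstack([u([(239,89),(239,536)]),[[107,92],[533,93]]])
L=np.array([(0,57,62),(0,-33,62),(-100,105,12),(100,105,12)],float)
for k in (2,4):
  F=lambda p:(proj(m,fixp(p,L[:k]))-I[:k]).ravel()
  o=least_squares(F,[541,-88,-.384],x_scale=[10,10,.1]);b=o.x
  print(b[:2],np.degrees(b[2]),F(b).round(1),"slot",fixp(b,[0,12,34])[0])
I2=u([(146,268),(348,268),(338,512),(151,512),(166,190),(328,190)])
L2=np.array([(22,15,34),(22,-15,34),(-22,-15,34),(-22,15,34),(22,15,0),(22,-15,0)],float)
def G(q,z=None):
    P=fixp(q[:3],L2);P[:,2]+=q[3] if z is None else z;return (proj(m,P)-I2).ravel()
q=least_squares(G,[t[0],t[1],np.radians(68),t[2]-13],x_scale=[10,10,.1,10]).x
print("free",q[:2],np.degrees(q[2]),q[3]-t[2])
q=least_squares(G,[t[0],t[1],np.radians(68)],x_scale=[10,10,.1],args=(t[2]-13.5,)).x
print("fixed",q[:2],np.degrees(q[2]),"tool",t,G(q,t[2]-13.5).round(1))
```

```text
[542.79411016 -86.22866447] -21.872069111749095 [ 0.  -1.7 -0.   2.5] slot [547.26453534 -75.09244883  34.        ]
[542.57034204 -87.29979837] -21.923943072122785 [ 0.7  1.1  0.4  4.5 -5.9 -1.8  4.8 -1.2] slot [547.05084779 -76.16763469  34.        ]
free [548.13017256 -76.13788769] 67.84277915627702 -16.963202075124627
fixed [548.83343453 -74.35203857] 67.84335675830454 tool [549.11721274 -75.1725043   63.09735277] [-1.3 -0.6  1.3 -0.1  0.4  2.8 -0.   2.4 -0.9 -2.3  0.4 -1.8]
```

```bash
python3 -m jog '[[[-0.0014,-0.0003,-0.004],[0,0,0],-1],[[-0.0014,-0.0003,-0.008],[0,0,0],-1],[[-0.0014,-0.0003,-0.008],[0,0,0],-1],[[-0.0014,-0.0003,-0.008],[0,0,0],-1]]'
```

```text
time: 5.87
tool_pos: [546.4, -75.6, 53.4]
tcp_rot: [-173.4, 89.9, 164.8]
ft_force: [0.5, -0.1, -2.0]
finger_gap: 29.1
```

```bash
python3 -m jog '[[[0,0,-0.002],[0,0,0],-1],[[0,0,-0.004],[0,0,0],-1],[[0,0,-0.004],[0,0,0],-1],[[0,0,-0.004],[0,0,0],-1]]'; python3 -m jog '[[[0,0,-0.0005],[0,0,0],-1],[[0,0,-0.001],[0,0,0],-1],[[0,0,-0.001],[0,0,0],-1],[[0,0,-0.001],[0,0,0],-1]]'
```

```text
time: 6.2
tool_pos: [546.7, -75.6, 49.5]
tcp_rot: [-171.9, 90.0, 166.3]
ft_force: [0.4, -0.0, -1.7]
finger_gap: 29.1
time: 6.53
tool_pos: [546.8, -75.6, 48.8]
tcp_rot: [-69.9, 90.0, -91.7]
ft_force: [-0.2, -0.5, -2.7]
finger_gap: 29.3
```

```bash
python3 -m jog '[[[0,0,-0.0005],[0,0,0],-1],[[0,0,-0.001],[0,0,0],-1],[[0,0,-0.001],[0,0,0],-1],[[0,0,-0.001],[0,0,0],-1]]'; python3 -m jog '[[[0,0,-0.0003],[0,0,0],-1],[[0,0,-0.0005],[0,0,0],-1],[[0,0,-0.0005],[0,0,0],-1],[[0,0,-0.0005],[0,0,0],-1]]'
```

```text
time: 6.87
tool_pos: [546.8, -75.6, 47.7]
tcp_rot: [-171.7, 90.0, 166.5]
ft_force: [0.4, 0.5, -2.1]
finger_gap: 29.1
time: 7.2
tool_pos: [546.9, -75.6, 47.4]
tcp_rot: [-10.1, 90.0, -31.8]
ft_force: [-1.6, 0.1, 0.2]
finger_gap: 29.3
```

```bash
python3 -m jog '[[[0,0,-0.0004],[0,0,0],-1],[[0,0,-0.0007],[0,0,0],-1],[[0,0,-0.0007],[0,0,0],-1],[[0,0,-0.0007],[0,0,0],-1]]'
```

```text
time: 7.53
tool_pos: [547.0, -75.6, 47.4]
tcp_rot: [-0.0, 90.0, -21.8]
ft_force: [-3.5, 0.7, 6.6]
finger_gap: 29.2
```

```bash
python3 -m jog '[[[0,0,0],[0,0,0],-0.25],[[0,0,0],[0,0,0],-0.1],[[0,0,0],[0,0,0],0.1],[[0,0,0],[0,0,0],0.2],[[0,0,0],[0,0,0],0.2]]' 20
python3 - <<'E'
from h import *
import cv2,pickle
m=vision.camera_model("wrist");s=r.sense();im=vision.snapshot("wrist");cv2.imwrite("pics/w5.png",im[:,:,::-1]);print(s["tool_pos"],s["time"],s["ft_force"],s["finger_gap"])
E
```

```text
time: 7.95
tool_pos: [546.9, -75.6, 46.5]
tcp_rot: [3.0, 90.0, -18.8]
ft_force: [-0.1, -0.1, -0.3]
finger_gap: 51.1
[546.86905407 -75.59560497  46.54095282] 7.95 [-0.05554549 -0.05130198 -0.30112225] 51.085365232065335
```

View pics/w5.png

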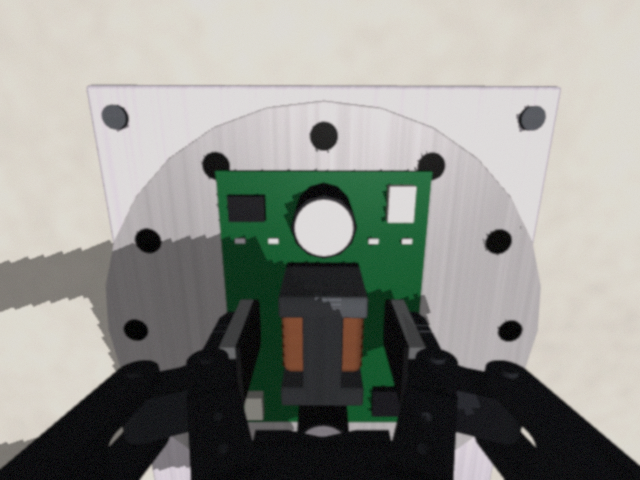

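It is standing upright and centred (can at column 324, transformer 322). I'll retract straight up and then check from above, on the way to the knob.

```bash
python3 -m jog '[[[0,0,0.01],[0,0,0],0.2],[[0,0,0.03],[0,0,0],0.2],[[0,0,0.07],[0,0,0],0.2],[[0,0,0.11],[0,0,0],0.2],[[0,0,0.15],[0,0,0],0.2]]';  python3 -m jog '[[[-0.015,-0.037,0],[0,0,0],0.2],[[-0.026,-0.065,0.015],[0,0,0],0.2],[[-0.0355,-0.09,0.025],[0,0,0],0.2],[[-0.0355,-0.09,0.025],[0,0,0],0.2],[[-0.0355,-0.09,0.025],[0,0,0],0.2]]'
python3 - <<'E'
from h import *
import cv2,pickle
m=vision.camera_model("wrist");s=r.sense();im=vision.snapshot("wrist");cv2.imwrite("pics/w6.png",im[:,:,::-1]);print(s["tool_pos"],s["time"],s["ft_force"]);pickle.dump((m,s),open("w6.pkl","wb"))
a=im[:,:,::-1]
cv2.imwrite("pics/w6c.png",cv2.resize(a[60:260,230:430],None,fx=3,fy=3,interpolation=cv2.INTER_CUBIC))
E
```

```text
time: 8.42
tool_pos: [546.2, -75.5, 198.6]
tcp_rot: [-174.6, 90.0, 163.6]
ft_force: [1.4, 0.3, 0.3]
finger_gap: 51.2
time: 8.83
tool_pos: [511.5, -166.9, 223.3]
tcp_rot: [0.3, 89.9, -21.6]
ft_force: [1.1, 0.4, -1.0]
finger_gap: 51.1
[ 511.50202908 -166.91255768  223.2910165 ] 8.8333 [ 1.07849174  0.38527391 -1.00363728]
```

View pics/w6.png

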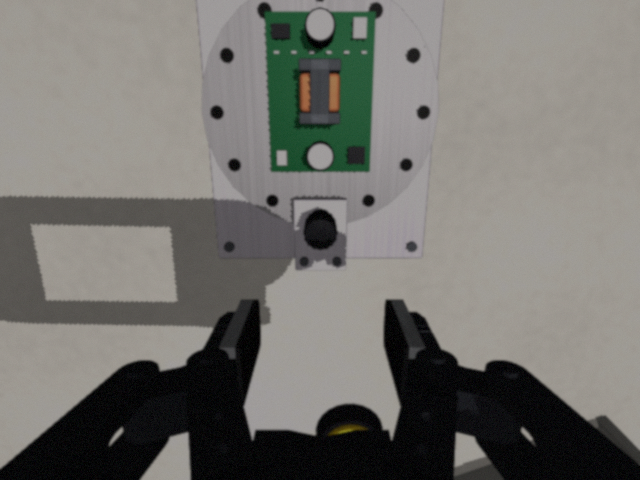

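View pics/w6c.png

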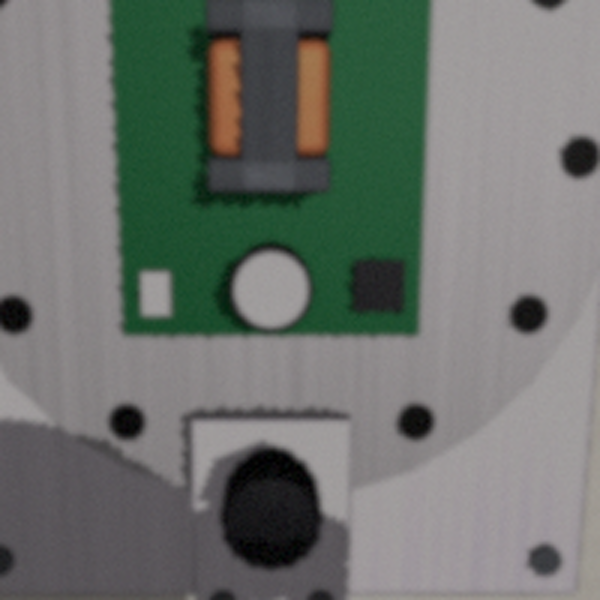

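Run:
```python
import cv2
a=cv2.imread("pics/w6.png");cv2.imwrite("pics/w6d.png",cv2.resize(a[0:180,255:385],None,fx=3.3,fy=3.3,interpolation=cv2.INTER_CUBIC))
```

```text
(no output)
```

View pics/w6d.png

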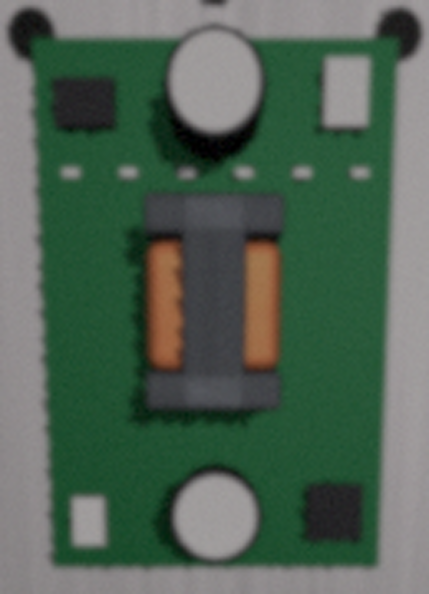

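Run:
```python
from h import *
import pickle
m,s=pickle.load(open("w6.pkl","rb"));t=s["tool_pos"]
u=lambda p:np.array(p)/3.3+[255,0]-.35
c=[ray(m,*p,62) for p in u([(215,80),(216,515)])]
k=[ray(m,*p,68) for p in u([(145,194),(285,194),(280,408),(148,408)])]
mid=(c[0]+c[1])/2;y=(c[0]-c[1])[:2];print("can dist",np.hypot(*y));y/=np.hypot(*y);x=np.array([y[1],-y[0]])
tc=np.mean(k,0);d=(tc-mid)[:2];print("slot",mid,"transf offset x,y",d@x,d@y)
e=((k[0]-k[3])+(k[1]-k[2]))[:2];print("len",np.hypot(*e)/2,"yaw err",np.degrees(np.arctan2(e@x,e@y)))
# knob top
kt=ray(m,230+270/3-.33,60+497/3-.33,99);print("knob top",kt,"from mid along y",(kt-mid)[:2]@y,(kt-mid)[:2]@x, "tool",t)
print("knob pred",mid[:2]-97*y)
```

```text
can dist 89.62445587083496
slot [547.00744086 -75.34914709  62.        ] transf offset x,y -0.2143063810401746 0.5099388442419663
len 43.18583779143422 yaw err 0.4435014420322133
knob top [ 513.06940283 -158.87302001   99.        ] from mid along y -90.15474841248012 -0.38614855846123514 tool [ 511.50202908 -166.91255768  223.2910165 ]
knob pred [ 510.87813545 -165.36955195]
```

The transformer sits within about 0.5 mm and 0.5° of where it should be. Now down to the knob, which is at about (511,-165.8).

```bash
python3 -m jog '[[[-0.0005,0.001,-0.03],[0,0,0],0.2],[[-0.0005,0.001,-0.07],[0,0,0],0.2],[[-0.0005,0.001,-0.1],[0,0,0],0.2],[[-0.0005,0.001,-0.115],[0,0,0],0.2],[[-0.0005,0.001,-0.115],[0,0,0],0.2]]'
python3 - <<'E'
from h import *
import cv2,pickle
m=vision.camera_model("wrist");s=r.sense();im=vision.snapshot("wrist");cv2.imwrite("pics/w7.png",im[:,:,::-1]);print(s["tool_pos"],s["time"],s["ft_force"])
print(proj(m,[[511,-166,99],s["tool_pos"]]))
E
```

```text
time: 9.3
tool_pos: [507.4, -161.7, 100.9]
tcp_rot: [176.4, 89.4, 154.7]
ft_force: [-0.3, 0.0, -0.7]
finger_gap: 51.2
[ 507.41160671 -161.71030662  100.91933834] 9.3 [-0.29110408  0.01200823 -0.67690497]
[[334.94215794 328.29240848]
 [322.88945164 324.86500738]]
```

View pics/w7.png

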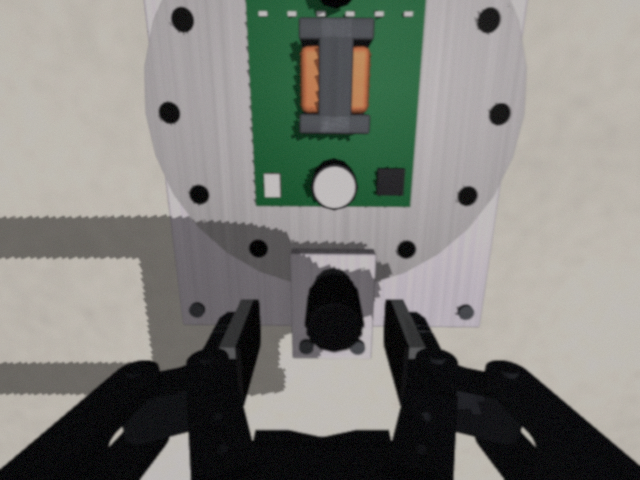

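The knob top shows at about (334,322) between the fingers. The arm was still settling, so I'll let it settle and then descend.

```bash
python3 -m jog '[[[0,0,0],[0,0,0],0.2],[[0,0,-0.01],[0,0,0],0.2],[[0,0,-0.02],[0,0,0],0.2],[[0,0,-0.029],[0,0,0],0.2],[[0,0,-0.029],[0,0,0],0.2]]';python3 -m jog '[[[0,0,0],[0,0,0],0.2],[[0,0,0],[0,0,0],0.2]]'
python3 - <<'E'
from h import *
import cv2,pickle
m=vision.camera_model("wrist");s=r.sense();im=vision.snapshot("wrist");cv2.imwrite("pics/w8.png",im[:,:,::-1]);print(s["tool_pos"],s["time"],s["ft_force"])
im=vision.snapshot("side");cv2.imwrite("pics/w8s.png",cv2.resize(im[200:340,280:430,::-1],None,fx=4,fy=4,interpolation=cv2.INTER_CUBIC))
E
```

```text
time: 9.77
tool_pos: [509.6, -164.0, 75.4]
tcp_rot: [177.8, 89.8, 156.1]
ft_force: [-0.4, -0.2, -0.2]
finger_gap: 51.6
time: 9.93
tool_pos: [510.8, -164.7, 77.7]
tcp_rot: [-173.7, 90.0, 164.5]
ft_force: [-0.0, -0.5, -0.3]
finger_gap: 51.3
[ 510.84850527 -164.67216879   77.66242114] 9.9333 [-0.00712106 -0.53928153 -0.31572085]
```

View pics/w8.png

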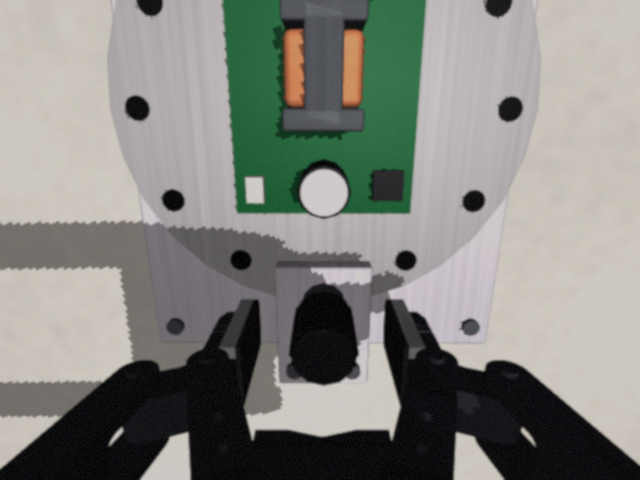

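View pics/w8s.png

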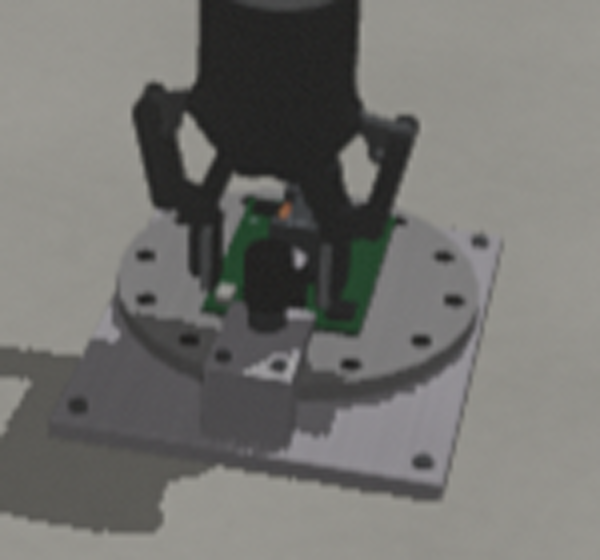

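The knob is centred between the pads, its top at about (324,353). Closing firmly.

```bash
python3 -m jog '[[[0,0,0],[0,0,0],-1],[[0,0,0],[0,0,0],-1],[[0,0,0],[0,0,0],-1],[[0,0,0],[0,0,0],-1],[[0,0,0],[0,0,0],-1]]' 90;python3 -m jog '[[[0,0,0],[0,0,0],-1],[[0,0,0],[0,0,0],-1],[[0,0,0],[0,0,0],-1],[[0,0,0],[0,0,0],-1]]'
```

```text
time: 10.45
tool_pos: [511.4, -164.9, 78.3]
tcp_rot: [-1.3, 89.9, -23.1]
ft_force: [0.6, -0.4, 5.6]
finger_gap: 21.9
time: 10.78
tool_pos: [511.4, -164.9, 78.3]
tcp_rot: [-3.4, 89.9, -25.2]
ft_force: [0.3, -0.0, 5.4]
finger_gap: 21.5
```

```bash
python3 -m jog '[[[0,0,0.001],[0,0,0],-1],[[0,0,0.002],[0,0,0],-1],[[0,0,0.004],[0,0,0],-1],[[0,0,0.006],[0,0,0],-1],[[0,0,0.006],[0,0,0],-1]]'
python3 - <<'E'
from h import *
import cv2
s=r.sense();im=vision.snapshot("wrist");cv2.imwrite("pics/w9.png",im[:,:,::-1]);print(s["tool_pos"],s["time"],s["ft_force"])
im=vision.snapshot("side");cv2.imwrite("pics/w9s.png",cv2.resize(im[200:340,280:430,::-1],None,fx=4,fy=4,interpolation=cv2.INTER_CUBIC))
E
```

```text
time: 11.2
tool_pos: [511.3, -164.8, 83.3]
tcp_rot: [1.3, 89.9, -20.5]
ft_force: [7.6, -2.8, -6.8]
finger_gap: 21.4
[ 511.34395069 -164.83762093   83.274666  ] 11.2 [ 7.59465779 -2.77699314 -6.78429431]
```

View pics/w9.png

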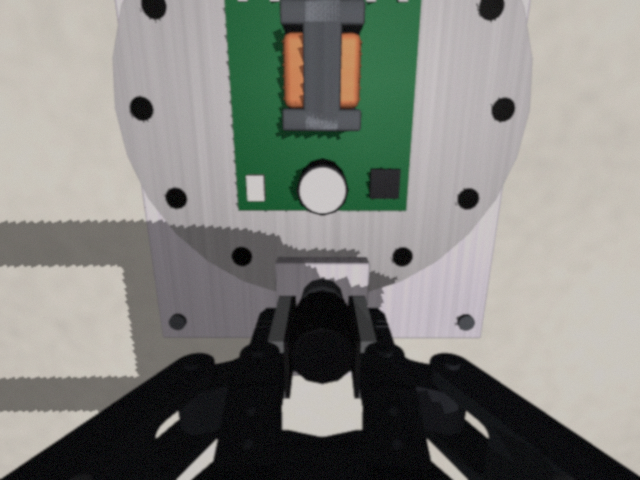

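View pics/w9s.png

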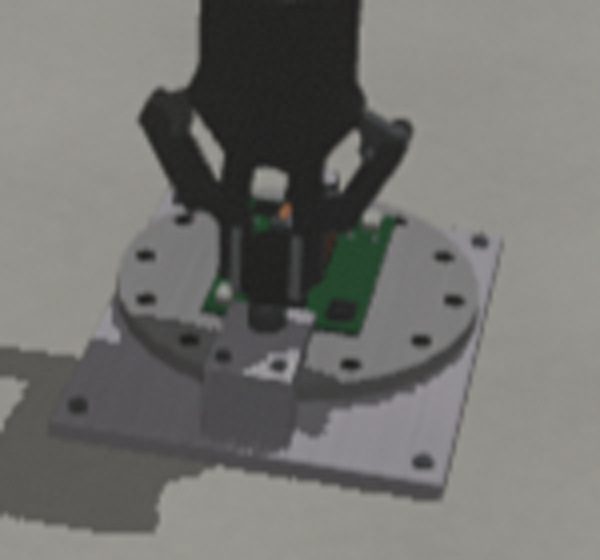

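The knob is well inside the pads and the spring load registers at about 7 N. Pulling on up, with a small shift to ease the side load.

```bash
python3 -m jog '[[[0.0005,-0.0002,0.002],[0,0,0],-1],[[0.0005,-0.0002,0.004],[0,0,0],-1],[[0.0005,-0.0002,0.006],[0,0,0],-1],[[0.0005,-0.0002,0.008],[0,0,0],-1],[[0.0005,-0.0002,0.008],[0,0,0],-1]]';python3 -m jog '[[[0,0,0.002],[0,0,0],-1],[[0,0,0.004],[0,0,0],-1],[[0,0,0.005],[0,0,0],-1],[[0,0,0.005],[0,0,0],-1],[[0,0,0.005],[0,0,0],-1]]'
```

```text
time: 11.72
tool_pos: [511.4, -164.9, 90.7]
tcp_rot: [-8.1, 90.0, -29.9]
ft_force: [5.5, -2.7, -9.3]
finger_gap: 21.4
time: 12.13
tool_pos: [511.4, -164.9, 95.3]
tcp_rot: [9.3, 90.0, -12.5]
ft_force: [7.3, -3.7, -10.2]
finger_gap: 21.7
```

```bash
python3 -m jog '[[[0,0,0.001],[0,0,0],-1],[[0,0,0.002],[0,0,0],-1],[[0,0,0.002],[0,0,0],-1],[[0,0,0.002],[0,0,0],-1]]';python3 -m jog '[[[0,0,0.0005],[0,0,0],-1],[[0,0,0.001],[0,0,0],-1],[[0,0,0.001],[0,0,0],-1],[[0,0,0.001],[0,0,0],-1]]';python3 -m jog '[[[0,0,0.0005],[0,0,0],-1],[[0,0,0.001],[0,0,0],-1],[[0,0,0.001],[0,0,0],-1],[[0,0,0.001],[0,0,0],-1]]'
```

```text
time: 12.47
tool_pos: [511.3, -164.8, 97.2]
tcp_rot: [26.9, 90.0, 5.1]
ft_force: [8.3, -2.5, -11.3]
finger_gap: 21.7
time: 12.8
tool_pos: [511.3, -164.8, 98.1]
tcp_rot: [43.6, 90.0, 21.8]
ft_force: [8.0, -3.8, -11.6]
finger_gap: 21.6
time: 13.13
tool_pos: [511.3, -164.8, 98.5]
tcp_rot: [81.9, 90.0, 60.1]
ft_force: [10.8, -4.7, -16.1]
finger_gap: 21.6
```

```bash
python3 -m jog '[[[0,0,0.0003],[0,0,0],-1],[[0,0,0.0006],[0,0,0],-1],[[0,0,0.0006],[0,0,0],-1],[[0,0,0.0006],[0,0,0],-1],[[0,0,0.0006],[0,0,0],-1]]';python3 -m jog '[[[0,0,0],[0,0,0],-1],[[0,0,0],[0,0,0],-1],[[0,0,0],[0,0,0],-1],[[0,0,0],[0,0,0],-1],[[0,0,0],[0,0,0],-1]]'; python3 -m jog '[[[0,0,0],[0,0,0],-1],[[0,0,0],[0,0,0],-1],[[0,0,0],[0,0,0],-1],[[0,0,0],[0,0,0],-1],[[0,0,0],[0,0,0],-1]]';python3 - <<'E'
from h import *
import cv2
im=vision.snapshot("wrist");cv2.imwrite("pics/w10.png",im[:,:,::-1])
im=vision.snapshot("side");cv2.imwrite("pics/w10s.png",cv2.resize(im[200:340,280:430,::-1],None,fx=4,fy=4,interpolation=cv2.INTER_CUBIC))
cv2.imwrite("pics/sc10.png",vision.snapshot("scene")[:,:,::-1])
E
```

```text
time: 13.55
tool_pos: [511.3, -164.8, 98.6]
tcp_rot: [112.5, 90.0, 90.8]
ft_force: [13.1, -5.3, -20.1]
finger_gap: 21.5
time: 13.97
tool_pos: [511.3, -164.8, 98.6]
tcp_rot: [112.7, 90.0, 90.9]
ft_force: [13.1, -4.7, -21.2]
finger_gap: 21.5
time: 14.38
tool_pos: [511.3, -164.8, 98.6]
tcp_rot: [103.6, 90.0, 81.8]
ft_force: [13.7, -5.3, -20.9]
finger_gap: 21.8
```

View pics/w10.png

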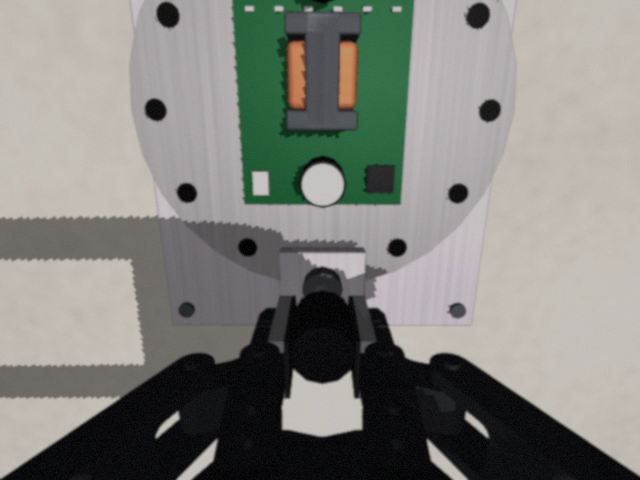

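View pics/w10s.png

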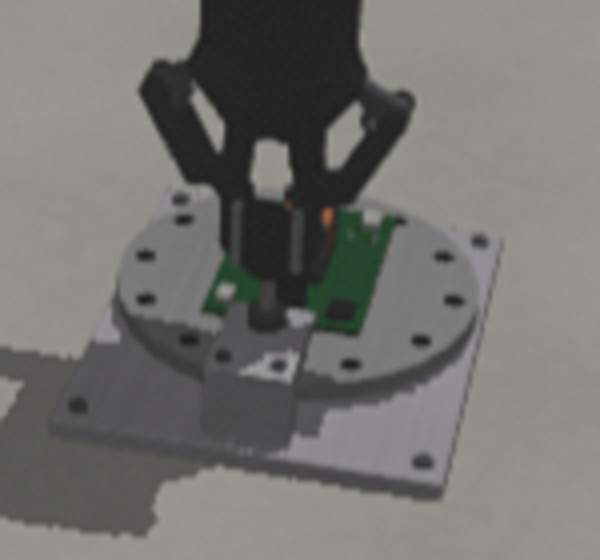

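View pics/sc10.png

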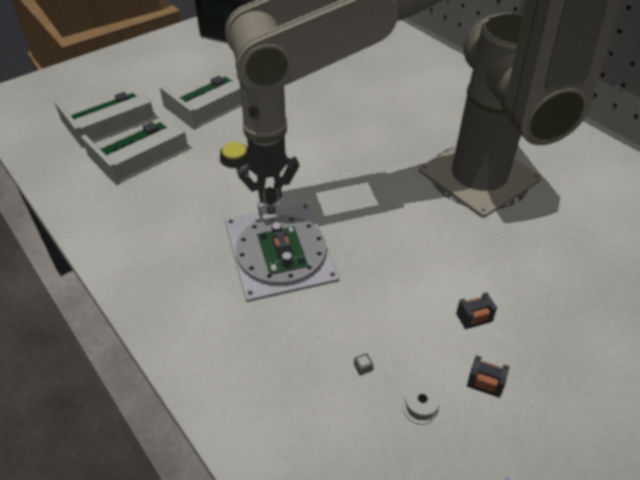

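The knob is visibly raised, with the plunger rod exposed above the collar at side crop (265,290). It sits in the pads as before (322,340), the arm is against the stop, and the transformer is undisturbed. The bystanders look unmoved in the scene view. Handing in.

```bash
python3 -c "
from bench import order,r
print(order.hand_in());s=r.sense();print(s['time'],s['tool_pos'],s['ft_force'],s['finger_gap'])"
```

```text
the job is handed in; nothing more can be done
None
the job is handed in; nothing more can be done
```

The transformer is on the board between the two cans, and the job was handed in at about 14.5 s with the index plunger held fully up. No verdict came back, and I couldn't take a reading after hand-in.

- **Transformer:** I picked the smallest of the three and lowered it until it touched the board before letting go. The wrist camera showed it upright, about 0.2 mm off the can line and 0.5 mm off midway, and turned by 0.4°.
- **Plunger:** I gripped the knob at 90 N and pulled it straight up. The tool rose 20.3 mm, and the pull jumped from about 12 N to 21 N as the plunger met its stop. It then held steady at the same height for 0.8 s. The last pictures show the knob raised with no visible slip.
- **Bystanders:** the relay, spool and sponge tin look unmoved in the last scene picture.

**Checks that disagreed:**
- The camera put the held transformer about 4 mm lower in the grip than the touchdown height showed, so I used the touchdown height.
- The gripper read about 21.6 mm on the 24 mm knob, probably because of its ribs and some give in the pads.
- A side force of about 14 N stayed on the knob while holding.

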